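Stand the propped tile against the fence and chock its foot

ROBOT

A 6-joint arm with a two-finger parallel gripper is mounted at the origin on the work surface. World frame = base frame: x ahead of the robot, y to its left, z up, the work surface at z = 0. Lengths are in mm, angles in rad, forces in N, time in s.
With the tool pointing down it reaches from about 350 to 875 mm from the base axis. Payload 4.2 kg.
Tool frame: the origin (TCP) lies midway between the tips of the shut fingers; the grasp point (between the pads) lies 19 mm behind it; y points along the fingers, x is the direction in which the jaws open and shut, and the axes are right-handed (so a half turn about y gives the same grasp; the last joint's range is limited). The gripper opens to 85 mm and grips with 20 to 120 N. Pads are 22 mm wide; open, the fingers measure 114 mm over their backs; the gripper's body (76 mm by 85 mm) begins 54 mm behind the grasp point. The pads swing forward as they close: fully open they stand 13 mm farther back than shut.
Start: joints at [1.451, 0.385, 0.008, 0, -1.194, -0.259], TCP at [231.095, 580.684, 231.312] pointing down, gripper open.
Joint ranges: [-3.14, 3.14], [-1.21, 2.06], [-1.07, 1.41], [-3.16, 2.05], [-2.99, -0.16], [-3.1, 3.1]. Speed limits (rad/s): [2.79, 2.79, 3.14, 3.14, 3.14, 3.14].

INTERFACE

Orientations are given as a unit quaternion [x, y, z, w].
In Python, from bench import read_state, get_image, job_done gives the robot as it stands.
- The arm moves only by the tool play_rows, never from a script. Its argument "series" is a list of rows, each a list of 7 numbers: the shift along the tool's x, y, z in m, then the turn, a rotation vector about the tool's x, y, z in rad, then the finger opening in m, from 0 to 0.0854. In form: [[x, y, z, wx, wy, wz, claw], ...]. A call has 1 to 10 rows; each row shifts and turns the pose as measured when the row begins, along the tool's axes as they then stand; what a row does not reach is not made up. A row lasts 1/10 s, in which the tool goes at most 50 mm and 8.59 degrees, less where a joint would pass 70% of its speed; a pose out of reach is approached as far as the arm can. A call with a gripper value outside its range is refused whole. The fingers move at their own pace and stop on an object; the grip force is fixed at half the most. Time passes only in rows, so rows that do not move let the fingers close. It gives the time, the measured TCP pose, the force and the opening at its end, in the units of the state.
- read_state(): the state, without advancing time (a new reading comes with each control period).
- get_image(name): name is "scene" or "top" or "wrist"; returns a dict with "color" (400x640x3 uint8, red, green, blue), "intrinsics" (3x3 intrinsics, pixels), "origin" and "orientation" of the camera in the world. Camera axes: x right, y down, z forward; pixel columns grow to the right and rows downward; lengths in mm; the calibration is good to about 2 mm. A picture is of the moment at which its call begins. There is no depth.
- job_done(): hands the job in, once; it reports no verdict.
The state is a dict: "clock": time; "joints": joint angles; "joint_vel": joint speeds; "joint_efforts": joint torques, N m; "position": TCP position; "ee_rot": TCP orientation; "contact_force": force on the tool from outside, world axes, zero at the start; "wrist_torque": the same for the moment, N m; "gripper_width": finger opening in mm.
Only numpy, scipy, OpenCV 4.12 (cv2) and the standard library are available. Lean on these libraries where they do the work, as an engineer would, in place of code of your own. Each camera call takes 0.05 s, during which the arm holds its last target. There are 200 camera calls.

TASK

The cream tile lies aslant, propped on the beech block in front of the upright steel fence. Tip it up about its low edge, without lifting that edge clear of the bench and without flinging or dropping the tile, until it stands upright on that edge, flat against the fence; only then bring the block, still on its own underside, flush against the tile's foot so that its long face keeps the tile from slipping out. Leave the other tools where they are.

Things in the scene. Friction and masses are not known exactly. Their poses are not given: they have to be found in the camera images.
- fence: fixed upright steel fence, an open frame 300 wide, 120 high (rails from 0 to 30 and 90 to 120 high, posts 30 wide at both ends, flush in front). Origin: on the bench at the foot of the middle of its flat front face (towards the robot). x points horizontally into it (away from the robot), y along the fence to the left, z up. Foot flange and gussets reach 60 behind the face, none in front.
- tile: loose cream ceramic tile, 150 x 150 x 10 thick, 0.3 to 0.65 kg, sloping about 0.49 rad at the start, its underside on the block's far top edge. Origin: centre of its underside; x in its plane towards its low edge (away from the robot), y along that edge, z out of its glazed upper face. Stood against the fence its x points down, its z into the fence, and it stays by itself.
- tile_low (a point): middle of the tile's low edge, on its underside: the line it pivots on. At the start it rests on the bench 8 to 35 in front of the fence, parallel to it within 0.1 rad; the tile slides until this edge meets the fence, then swings up as its high edge is pushed on towards the fence
- tile_high (a point): middle of the tile's high edge (nearest the robot), on its underside; at the start about 70 above the bench, 20 above the block's top and about 7 short of being over the block's near face, free to be pushed just above the block
- block: loose beech block, 45 deep x 160 long x 50 high, 0.2 to 0.3 kg. Origin: centre of its underside; x across it, towards the fence; y along its length, roughly parallel to the fence; z up. It lies under the tile, its centre 130 to 146 in front of the fence, and slides on the bench when pushed.
- mallet: black rubber mallet lying down, beech handle, 290 long, head 60 diameter by 95; 60 high. Bystander; origin at its underside
- trowel: stainless margin trowel lying down, 280 long, blade 130 x 50, handle 44 high. Bystander; origin at its underside
- tray: red plastic open tool tray, 300 x 150 x 60. Bystander; origin at its underside
- tape: black tape measure case, 70 x 35 x 65. Bystander; origin at its underside
- float: grout float lying flat, 240 x 100, grip 76 high. Bystander; origin at its underside
Not all that is in view belongs to the job. Leave any orange or pink look-alike of the block alone.

How it is judged:
By the outcome, as a careful person would: the job done as asked, in the order asked, and still so for the second after the job is handed in, with the robot touching nothing.
It also fails if it takes over 51 s, if anything falls off the work surface, if the arm or the gripper's body presses on something with over 40 N, if the wrist force passes 120 N, or if a joint passes its speed limit or range.

## Working session

There is one attempt and no reset: what is moved stays moved. The work goes in short steps, Python scripts to look and compute and a tool call to move; the robot and the scene stay as the last step left them, time stands still between calls to the robot, and variables do not carry over. Pictures are saved under pics/ and viewed, about 8 in all and at most 12, crops included, and the job is handed in when it is done.

Besides the shell and the picture viewer there is one more tool, called after "Emit:" in YAML: its name, and indented under it one key for each argument. play_rows: Moves the arm, as the interface text tells. Its arguments: {"type":"object","properties":{"series":{"type":"array","items":{"type":"array","items":{"type":"number"}}}},"required":["series"]}

```bash
mkdir -p pics
cat > h.py <<'E'
import numpy as np,cv2
from scipy.spatial.transform import Rotation as R
from bench import read_state,get_image,job_done
def snap(name,fn,crop=None,s=1):
    g=get_image(name); im=g["color"][:,:,::-1]
    np.savez('pics/'+fn+'.npz',K=g["intrinsics"],o=g["origin"],q=g["orientation"])
    cv2.imwrite('pics/'+fn+'_raw.png',im)
    if crop: x0,y0,x1,y1=crop; im=im[y0:y1,x0:x1]
    cv2.imwrite('pics/'+fn+'.png',cv2.resize(im,None,fx=s,fy=s,interpolation=cv2.INTER_CUBIC))
def pz(fn,u,v,z):
    d=np.load('pics/'+fn+'.npz'); r=R.from_quat(d['q']).apply(np.linalg.inv(d['K'])@[u,v,1]); o=d['o']
    return o+r*(z-o[2])/r[2]
def proj(fn,P):
    d=np.load('pics/'+fn+'.npz'); p=d['K']@R.from_quat(d['q']).inv().apply(np.array(P)-d['o']); return p[:2]/p[2]
E
python3 - <<'E'
from h import *
s=read_state(); print(s)
snap('top','t1'); snap('scene','s1')
for f in('t1','s1'):
    d=np.load('pics/'+f+'.npz'); print(d['o'],R.from_quat(d['q']).as_matrix().round(2).tolist(),d['K'].tolist())
E
```

```text
{'clock': 0.0, 'joints': array([ 1.45060246e+00,  3.85546540e-01,  6.68329260e-03, -5.13906841e-04,
       -1.19397213e+00, -2.58618516e-01]), 'joint_vel': array([ 0.00026798,  0.00193178,  0.0012921 ,  0.00100856, -0.00026703,
        0.0009437 ]), 'joint_efforts': array([ 3.42614712e-04, -3.92286730e+01,  1.88400185e+01,  4.18617055e+00,
       -4.57735514e-03, -4.77306088e-06]), 'position': array([230.89116048, 580.19133418, 230.24788544]), 'ee_rot': array([ 0.39746522, -0.58480035,  0.5856662 , -0.39626387]), 'contact_force': array([-0.84954275,  0.89043141, -1.06472666]), 'wrist_torque': array([-0.06514788, -0.01493193, -0.01807081]), 'gripper_width': 85.08987984122771}
[ 293.66690495  -24.19503837 1584.57777397] [[0.02, -0.99, 0.13], [-1.0, -0.02, 0.0], [-0.0, -0.13, -0.99]] [[456.7813259423375, 0.0, 316.35857530614715], [0.0, 456.7813259423375, 206.17610058120383], [0.0, 0.0, 1.0]]
[1477.15485255 -807.45609175 1100.2274142 ] [[0.62, 0.5, -0.61], [0.79, -0.38, 0.48], [0.01, -0.77, -0.63]] [[419.1766645885088, 0.0, 319.22667798442154], [0.0, 419.1766645885088, 197.20350757603882], [0.0, 0.0, 1.0]]
```

View pics/t1.png

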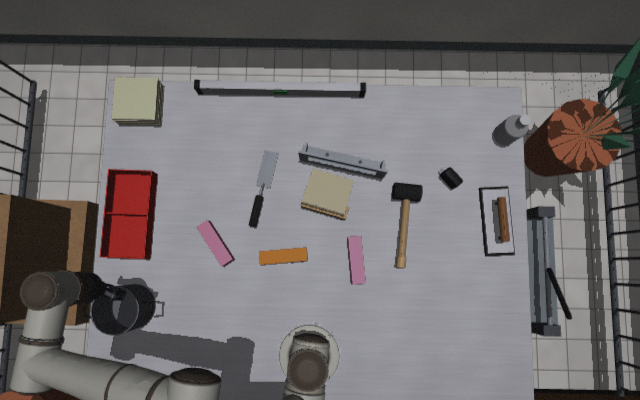

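View pics/s1.png

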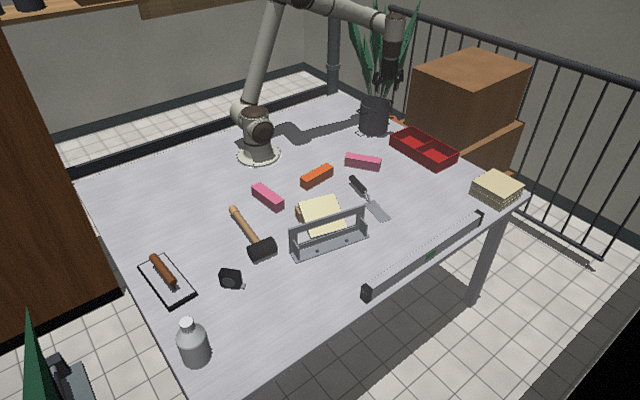

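The top view shows the fence near px (300–386, 148–178), with the tile and block just in front at (302–353, 168–218). I'll enlarge that area.

Run:
```python
import cv2,numpy as np
a=cv2.imread('pics/t1_raw.png')[140:225,290:395]; b=cv2.imread('pics/s1_raw.png')[185:270,280:380]
f=lambda i:cv2.resize(i,(i.shape[1]*7,i.shape[0]*7),interpolation=cv2.INTER_CUBIC)
cv2.imwrite('pics/t1c.png',f(a)); cv2.imwrite('pics/s1c.png',f(b))
```

```text
(no output)
```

View pics/t1c.png

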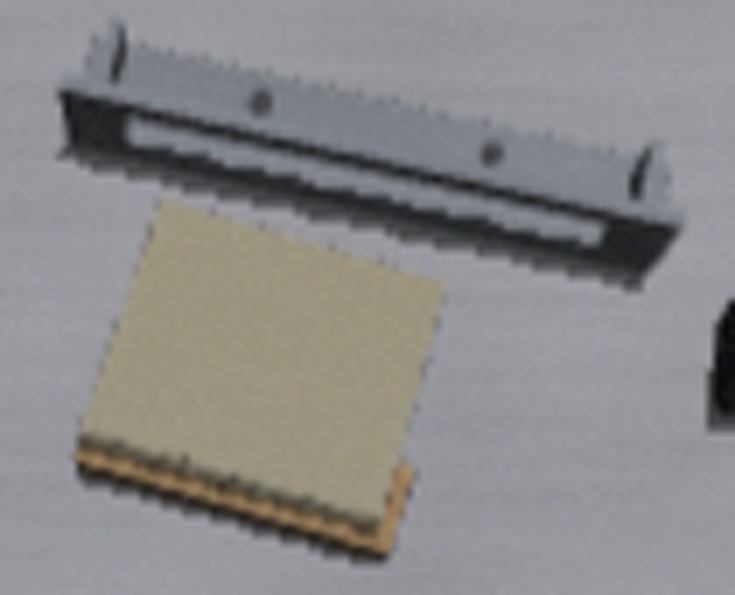

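View pics/s1c.png

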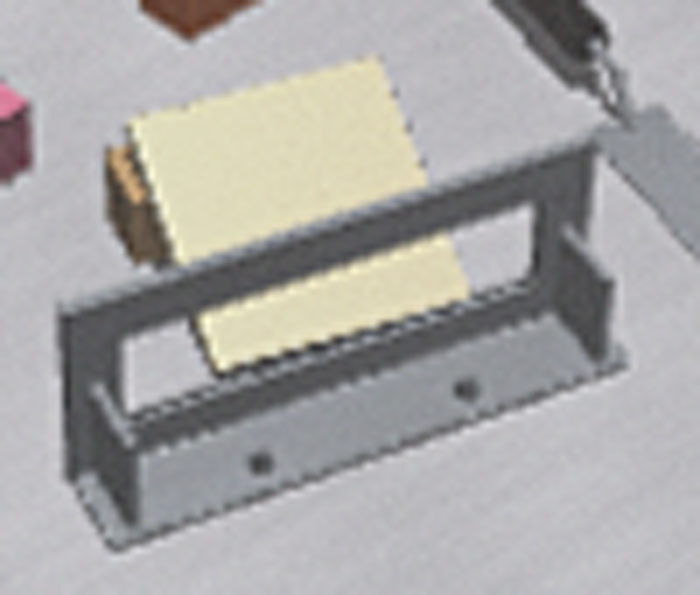

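Run:
```python
from h import *
def P(x,y,z): return pz('t1',290+(x+.5)/7-.5,140+(y+.5)/7-.5,z)[:2]
def two(n,a,b,z):
    A=P(*a,z);B=P(*b,z);d=A-B
    print(n,A.round(1),B.round(1),'mid',((A+B)/2).round(1),'len',np.linalg.norm(d).round(1),'ang y-axis',np.arctan2(-d[0],d[1]).round(4))
two('fence top',(60,92),(682,222),120)
two('fence foot',(65,152),(640,288),0)
two('tile low up',(160,203),(443,288),8.8)
two('tile high up',(85,435),(385,517),79.5)
two('tile high un',(80,447),(378,531),70.7)
two('block near top',(78,462),(388,553),50)
print('block far right top',P(412,470,50))
def Q(x,y,z): return pz('s1',280+(x+.5)/7-.5,185+(y+.5)/7-.5,z)[:2]
print('scene: fence top back corners',Q(62,305,120),Q(600,132,120),'tile low R',Q(220,373,8.8),'tile high',Q(130,120,79.5),Q(378,57,79.5), 'block top right-near',Q(108,148,50),'bottom far',Q(155,265,0))
```

```text
fence top [662.3  44.7] [ 605.6 -247. ] mid [ 633.9 -101.2] len 297.1 ang y-axis -0.192
fence foot [661.4  47. ] [ 596.9 -244.1] mid [629.1 -98.5] len 298.2 ang y-axis -0.2181
tile low up [634.1  -1.7] [ 593.3 -144.3] mid [613.7 -73. ] len 148.3 ang y-axis -0.2783
tile high up [505.7  30.6] [ 469.1 -112.4] mid [487.4 -40.9] len 147.6 ang y-axis -0.2502
tile high un [501.1  33.2] [ 463.4 -109.6] mid [482.2 -38.2] len 147.7 ang y-axis -0.258
block near top [496.6  34.8] [ 455.1 -115.7] mid [475.8 -40.5] len 156.1 ang y-axis -0.2687
block far right top [ 495.7126191  -126.92059082]
scene: fence top back corners [ 606.79634854 -245.80972219] [669.5396438   49.99689395] tile low R [ 600.96357135 -145.85329092] tile high [ 473.87921584 -110.4181342 ] [513.30765983  31.31390894] block top right-near [ 457.03493384 -113.98571309] bottom far [ 505.1397346  -118.14191503]
```

```bash
cat >> h.py <<'E'
YAW=-0.207; O=np.array([632,-100,0.]); F=R.from_euler('z',YAW)
def tool_goal():  # fingers down; tool x = +-fence y, nearer one
    q=R.from_quat(read_state()['ee_rot']); n,l,u=F.as_matrix().T
    c=[R.from_matrix(np.c_[s*l,-u,np.cross(s*l,-u)]) for s in(1,-1)]
    return q,min(c,key=lambda g:(q.inv()*g).magnitude())
def rep():
    s=read_state(); q,g=tool_goal(); p=F.inv().apply(s['position']-O)
    print('t',round(s['clock'],2),'fence-frame TCP',p.round(1),'f',F.inv().apply(s['contact_force']).round(1),'w',round(s['gripper_width'],1),'rot err',(q.inv()*g).as_rotvec().round(3)); return p
def to(x,y,z):
    p=rep(); q,g=tool_goal()
    print('delta in goal-tool axes',g.inv().apply(F.apply(np.array([x,y,z])-p)).round(1),'in present tool axes',q.inv().apply(F.apply(np.array([x,y,z])-p)).round(1))
E
python3 - <<'E'
from h import *
to(-205,28,130); print(tool_goal()[1].as_matrix().round(2).tolist())
E
```

```text
t 0.1 fence-frame TCP [-532.3  583.3  230.4] f [-0.  -0.3  0.7] w 85.1 rot err [ 0.    -0.172  0.002]
delta in goal-tool axes [555.3 100.4 327.3] in present tool axes [490.9 101.4 417.5]
[[-0.21, 0.0, 0.98], [-0.98, 0.0, -0.21], [0.0, -1.0, 0.0]]
```

Emit:
play_rows:
  series:
    - [0.02,0,0.01,0,-0.09,0,0.0854]
    - [0.035,0,0.02,0,-0.082,0,0.0854]
    - [0.04,0,0.024,0,0,0,0.0854]
    - [0.04,0,0.024,0,0,0,0.0854]
    - [0.04,0,0.024,0,0,0,0.0854]
    - [0.04,0,0.024,0,0,0,0.0854]
    - [0.04,0,0.024,0,0,0,0.0854]
    - [0.04,0,0.024,0,0,0,0.0854]
    - [0.04,0,0.024,0,0,0,0.0854]
    - [0.04,0,0.024,0,0,0,0.0854]

```text
clock: 1.1
position: [367.6, 154.4, 226.8]
ee_rot: [0.453, -0.543, 0.547, -0.447]
contact_force: [0.6, 1.2, 0.8]
gripper_width: 85.6
```

```bash
python3 -c "
from h import *
to(-205,28,130)"
```

```text
t 1.1 fence-frame TCP [-311.   194.6  226.8] f [0.3 1.3 0.8] w 85.6 rot err [0.002 0.018 0.01 ]
delta in goal-tool axes [166.6  96.8 106. ] in present tool axes [167.5  98.2 103.2]
```

Emit:
play_rows:
  series:
    - [0.033,0.008,0.021,0,0.018,0.01,0.0854]
    - [0.033,0.014,0.021,0,0,0,0.0854]
    - [0.033,0.02,0.021,0,0,0,0.0854]
    - [0.033,0.025,0.021,0,0,0,0.0854]
    - [0.03,0.025,0.018,0,0,0,0.0854]
    - [0,0,0,0,0,0,0.0854]
    - [0,0,0,0,0,0,0.0854]

```text
clock: 1.8
position: [436.0, -37.1, 131.8]
ee_rot: [-0.442, 0.552, -0.55, 0.444]
contact_force: [0.4, 0.0, 0.6]
gripper_width: 85.5
```

```bash
python3 -c "
from h import *
to(-205,28,43); snap('wrist','w1'); snap('top','t2',(285,135,395,235),5)"
```

```text
t 1.8 fence-frame TCP [-204.8   21.3  131.8] f [0.4 0.1 0.6] w 85.5 rot err [-0.    -0.009 -0.005]
delta in goal-tool axes [-6.7 88.8 -0.2] in present tool axes [-6.3 88.9 -0.3]
```

View pics/w1.png

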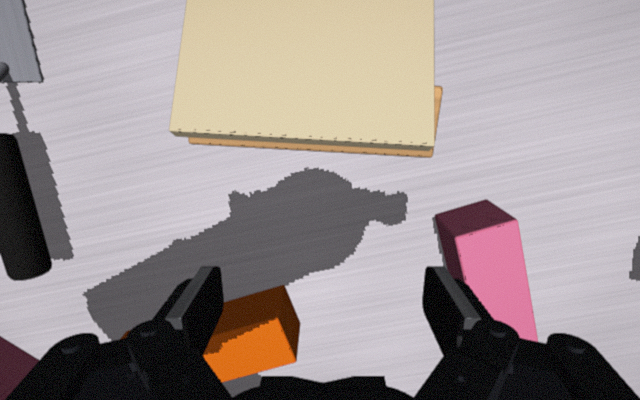

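The wrist view shows the tile's near edge at (172,132)–(434,145). The fingertips are around (220,270) and (428,270), with the orange and pink look-alikes below and behind them. I'll check that these are clear of the descent.

```bash
python3 -c "
from h import *
f=lambda p:F.inv().apply(p-O).round(1)
for n,u,v in(('orange far L',259,251),('orange far R',307,247),('pink far L',348,236),('pink far R',362,235)): print(n,f(pz('t1',u,v,50)))
print('tile hi upper',f(pz('w1',172,132,79.5)),f(pz('w1',434,145,79.5)))
print('tile hi under',f(pz('w1',175,137,70.7)),f(pz('w1',432,150,70.7)))
print('block near top',f(pz('w1',190,143,50)),f(pz('w1',433,156,50)),'far right',f(pz('w1',442,87,50)))
print('orange near',f(pz('w1',285,288,50)),f(pz('w1',437,215,50)),f(pz('w1',487,200,50)),)
d=np.load('pics/w1.npz');print(d['o'])"
```

```text
orange far L [-340.8  205.1   50. ]
orange far R [-291.8   51.6   50. ]
pink far L [-225.1  -74.3   50. ]
pink far R [-211.2 -119.4   50. ]
tile hi upper [-148.2  104.4   79.5] [-156.8  -42.3   79.5]
tile hi under [-152.   106.9   70.7] [-161.1  -44.1   70.7]
block near top [-158.5  106.5   50. ] [-168.5  -51.5   50. ] far right [-125.7  -53.3   50. ]
orange near [-266.2   49.5   50. ] [-209.5  -57.8   50. ] [-198.9  -90.8   50. ]
[511.4983685  -55.08132348 275.31525764]
```

Emit:
play_rows:
  series:
    - [-0.006,0.03,0,0,-0.009,-0.005,0.0854]
    - [0,0.03,0,0,0,0,0.0854]
    - [0,0.025,0,0,0,0,0.0854]
    - [0,0.006,0,0,0,0,0.0854]
    - [0,0,0,0,0,0,0.0854]

```text
clock: 2.4
position: [442.8, -23.1, 45.0]
ee_rot: [0.444, -0.543, 0.549, -0.455]
contact_force: [0.5, -0.6, -0.3]
gripper_width: 85.4
```

```bash
python3 -c "
from h import *
to(-175,28,40); snap('scene','s2',(270,150,390,240),6);snap('wrist','w2')"
```

```text
t 2.4 fence-frame TCP [-200.9   36.4   45. ] f [ 0.6 -0.5 -0.3] w 85.4 rot err [-0.016  0.014 -0.007]
delta in goal-tool axes [ 8.4  5.  25.9] in present tool axes [ 8.8  5.4 25.7]
```

View pics/w2.png

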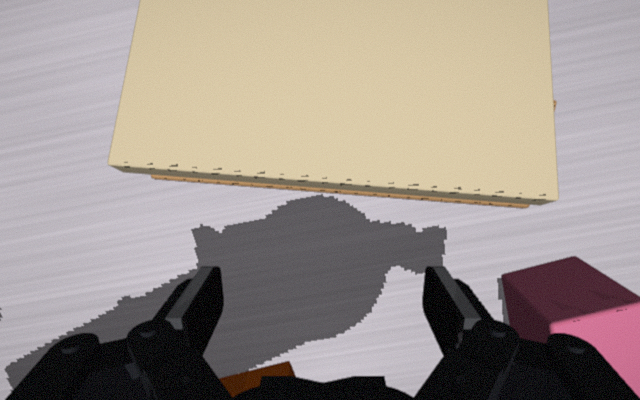

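```bash
python3 -c "
from h import *
s=read_state();q=R.from_quat(s['ee_rot'])
for dy in(-20,-13,-6,0):
  for dx in(-42.7,42.7):
    print(dy,dx,[proj('w2',s['position']+q.apply([dx,dy,dz])).round(0).tolist() for dz in(-11,11)])"
```

```text
-20 -42.7 [[218.0, 314.0], [213.0, 266.0]]
-20 42.7 [[424.0, 314.0], [429.0, 266.0]]
-13 -42.7 [[223.0, 304.0], [218.0, 258.0]]
-13 42.7 [[419.0, 304.0], [424.0, 258.0]]
-6 -42.7 [[227.0, 295.0], [223.0, 251.0]]
-6 42.7 [[415.0, 295.0], [419.0, 251.0]]
0 -42.7 [[231.0, 288.0], [227.0, 245.0]]
0 42.7 [[412.0, 288.0], [416.0, 245.0]]
```

View pics/s2.png

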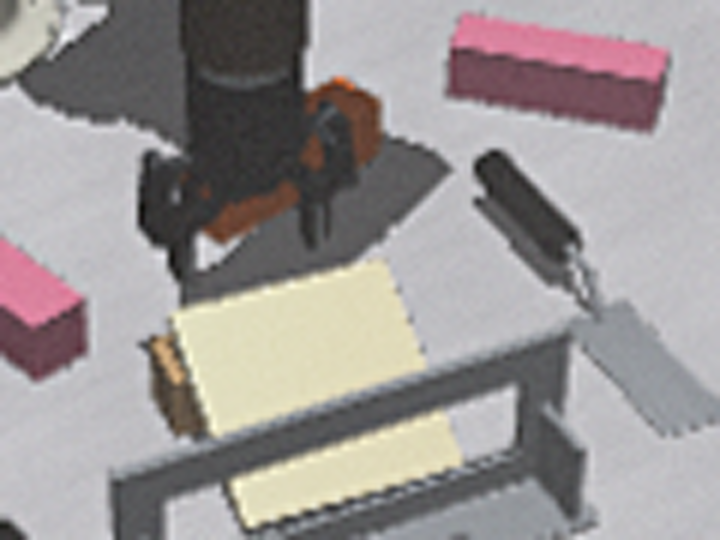

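Emit:
play_rows:
  series:
    - [0.006,0.003,0.006,-0.01,0.01,-0.005,0.0854]
    - [0.002,0.004,0.006,0,0,0,0.0854]
    - [0,0,0.006,0,0,0,0.0854]
    - [0,0,0.005,0,0,0,0.0854]

```text
clock: 2.9
position: [468.6, -35.8, 42.2]
ee_rot: [0.442, -0.546, 0.551, -0.452]
contact_force: [-0.3, -0.4, 0.6]
gripper_width: 85.5
```

```bash
python3 -c "
from h import *
to(-163,28,38)"
```

```text
t 2.9 fence-frame TCP [-173.1   29.2   42.2] f [-0.2 -0.4  0.6] w 85.5 rot err [-0.014  0.004 -0.007]
delta in goal-tool axes [ 1.2  4.2 10.1] in present tool axes [ 1.3  4.3 10. ]
```

Emit:
play_rows:
  series:
    - [0,0.004,0.002,-0.014,0,-0.007,0.0854]
    - [0,0.002,0.004,0,0,0,0.0854]
    - [0,0,0.004,0,0,0,0.0854]

```text
clock: 3.2
position: [475.0, -38.3, 36.7]
ee_rot: [-0.449, 0.551, -0.547, 0.442]
contact_force: [-13.4, 7.9, 18.2]
gripper_width: 85.8
```

```bash
python3 -c "
from h import *
to(-145,28,38)"
```

```text
t 3.2 fence-frame TCP [-166.3   28.1   36.7] f [-14.7   5.   18.2] w 85.8 rot err [0.011 0.    0.004]
delta in goal-tool axes [ 0.1 -1.3 21.3] in present tool axes [ 0.1 -1.6 21.3]
```

Upward force of 18 N: a tip is pressing on the block's top, so I'll raise it a little.

Emit:
play_rows:
  series:
    - [0,-0.003,-0.002,0,0,0,0.0854]
    - [0,-0.001,0,0,0,0,0.0854]

```text
clock: 3.4
position: [473.1, -37.7, 40.6]
ee_rot: [-0.45, 0.551, -0.546, 0.442]
contact_force: [-0.3, -0.3, -0.2]
gripper_width: 85.7
```

```bash
python3 -c "
from h import *
to(-145,28,38); snap('wrist','w3')"
```

```text
t 3.4 fence-frame TCP [-168.3   28.3   40.6] f [-0.2 -0.4 -0.2] w 85.7 rot err [0.012 0.    0.004]
delta in goal-tool axes [ 0.3  2.6 23.3] in present tool axes [ 0.3  2.3 23.3]
```

View pics/w3.png

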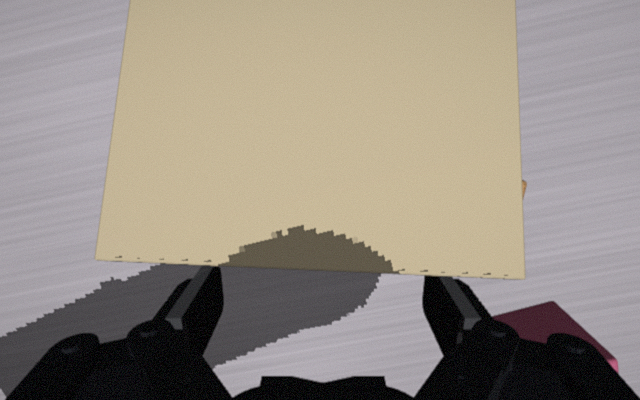

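Both tips now sit just at the tile's near edge, around px (210,267) and (437,270), and the force is back to about zero. Contact came at TCP z 36.7, so the tips sit about 13 mm above the TCP. I'll push slowly at TCP z 40.

Emit:
play_rows:
  series:
    - [0,0.0005,0.004,0,0,0,0.0854]
    - [0,0,0.004,0,0,0,0.0854]
    - [0,0,0.004,0,0,0,0.0854]

```text
clock: 3.75
position: [483.0, -40.9, 38.4]
ee_rot: [-0.451, 0.553, -0.546, 0.44]
contact_force: [-1.9, -1.7, -1.7]
gripper_width: 85.5
```

```bash
python3 -c "
from h import *
to(-145,28,40)"
```

```text
t 3.75 fence-frame TCP [-158.    27.2   38.4] f [-1.5 -2.1 -1.7] w 85.5 rot err [ 0.018 -0.001  0.006]
delta in goal-tool axes [-0.8 -1.6 13. ] in present tool axes [-0.8 -1.8 13. ]
```

Emit:
play_rows:
  series:
    - [0,-0.002,0.004,0.018,0,0.006,0.0854]
    - [0,-0.0005,0.004,0,0,0,0.0854]
    - [0,-0.0005,0.004,0,0,0,0.0854]

```text
clock: 4.05
position: [492.9, -44.3, 40.0]
ee_rot: [-0.447, 0.55, -0.548, 0.443]
contact_force: [-8.6, 3.6, 0.4]
gripper_width: 85.6
```

```bash
python3 -c "
from h import *
to(-145,28,40)"
```

```text
t 4.05 fence-frame TCP [-147.6   25.9   40. ] f [-9.1  1.8  0.4] w 85.6 rot err [ 0.005 -0.002  0.002]
delta in goal-tool axes [-2.1  0.   2.6] in present tool axes [-2.1 -0.   2.6]
```

Emit:
play_rows:
  series:
    - [-0.001,0,0.004,0,0,0,0.0854]
    - [-0.001,0,0.004,0,0,0,0.0854]

```text
clock: 4.25
position: [491.7, -44.5, 37.9]
ee_rot: [-0.453, 0.555, -0.544, 0.437]
contact_force: [-11.5, 5.9, 7.3]
gripper_width: 85.2
```

```bash
python3 -c "
from h import *
to(-135,28,44); snap('scene','s3',(280,160,390,260),6)"
```

```text
t 4.25 fence-frame TCP [-148.7   25.5   37.9] f [-12.5   3.4   7.3] w 85.2 rot err [ 0.026 -0.003  0.008]
delta in goal-tool axes [-2.5 -6.1 13.7] in present tool axes [-2.5 -6.4 13.5]
```

View pics/s3.png

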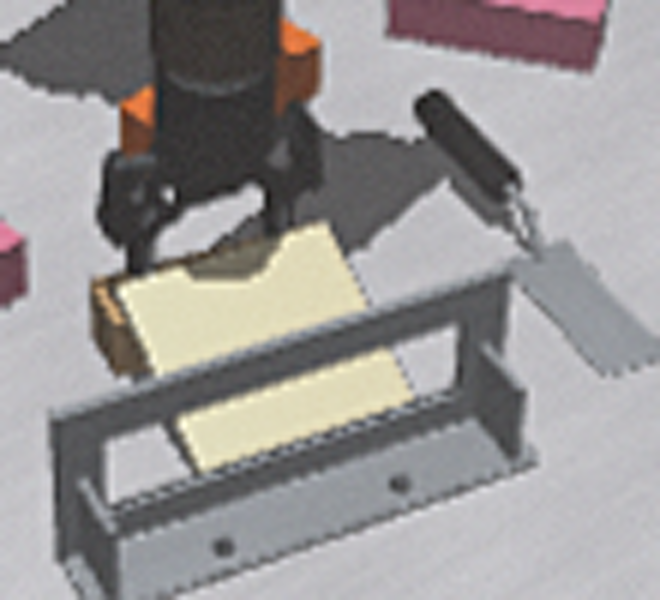

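The block's near edge now shows behind the tile, and the tile's low edge is at the fence. A purely horizontal push jams through friction, because the high edge has to move mostly upward. So I'll follow its arc, forward and up together.

Emit:
play_rows:
  series:
    - [-0.001,-0.004,0.005,0.02,0,0.006,0.0854]
    - [0,-0.006,0.005,0.005,0,0,0.0854]
    - [0,-0.006,0.005,0,0,0,0.0854]

```text
clock: 4.6
position: [496.9, -46.1, 51.0]
ee_rot: [-0.452, 0.554, -0.545, 0.438]
contact_force: [-6.3, 5.7, 0.6]
gripper_width: 85.3
```

```bash
python3 -c "
from h import *
to(-135,28,60);snap('scene','s4',(280,160,390,260),6)"
```

```text
t 4.6 fence-frame TCP [-143.3   25.    51. ] f [-7.3  4.3  0.6] w 85.3 rot err [ 0.023 -0.002  0.007]
delta in goal-tool axes [-3.  -9.   8.3] in present tool axes [-3.  -9.3  8.1]
```

View pics/s4.png

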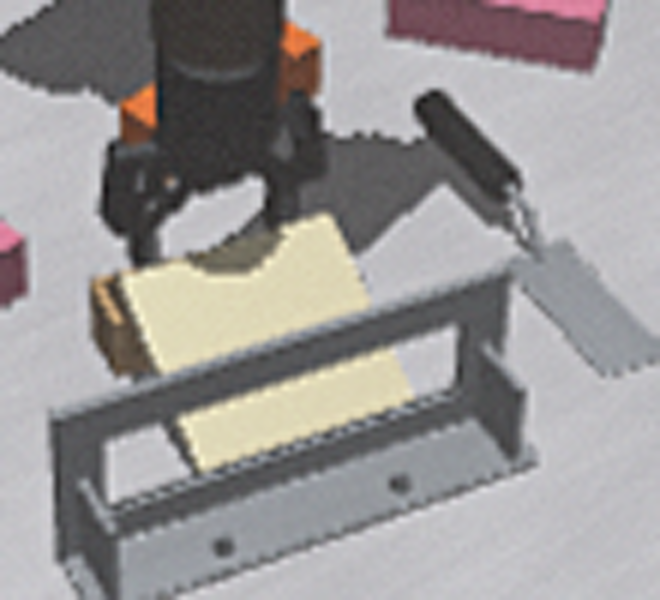

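The tile is following cleanly: the high edge rose with the tool and the low edge stayed at the fence foot. I'll continue along the arc, working from the numbers.

Emit:
play_rows:
  series:
    - [0.001,-0.006,0.005,0.02,0,0.006,0.0854]
    - [0.001,-0.006,0.005,0.005,0,0,0.0854]
    - [0,-0.006,0.006,0.003,0,0,0.0854]
    - [0,-0.006,0.006,0.003,0,0,0.0854]

```text
clock: 5.05
position: [511.9, -50.4, 74.7]
ee_rot: [-0.449, 0.55, -0.547, 0.444]
contact_force: [-5.8, 3.2, 1.9]
gripper_width: 85.2
```

```bash
python3 -c "
from h import *
to(-119.5,27,82)"
```

```text
t 5.05 fence-frame TCP [-127.8   23.9   74.7] f [-6.4  2.   1.9] w 85.2 rot err [0.008 0.002 0.003]
delta in goal-tool axes [-3.1 -7.3  8.3] in present tool axes [-3.1 -7.4  8.2]
```

Emit:
play_rows:
  series:
    - [-0.001,-0.004,0.006,0.005,0,0.003,0.0854]
    - [-0.001,-0.003,0.007,0.003,0,0,0.0854]
    - [0,-0.002,0.007,0.003,0,0,0.0854]
    - [0,-0.002,0.007,0.003,0,0,0.0854]

```text
clock: 5.45
position: [522.7, -53.6, 86.3]
ee_rot: [-0.455, 0.555, -0.542, 0.437]
contact_force: [-13.4, 6.9, 10.2]
gripper_width: 85.4
```

```bash
python3 -c "
from h import *
to(-100.5,27,86)"
```

```text
t 5.45 fence-frame TCP [-116.5   22.9   86.3] f [-14.5   4.   10.2] w 85.4 rot err [0.031 0.001 0.008]
delta in goal-tool axes [-4.1  0.3 16. ] in present tool axes [-4.  -0.2 16. ]
```

Emit:
play_rows:
  series:
    - [0,-0.006,0.006,0.025,0,0.008,0.0854]
    - [0,-0.005,0.008,0.005,0,0,0.0854]
    - [0,-0.004,0.008,0.005,0,0,0.0854]
    - [0,-0.003,0.008,0.005,0,0,0.0854]

```text
clock: 5.85
position: [551.9, -59.7, 107.0]
ee_rot: [0.445, -0.546, 0.551, -0.448]
contact_force: [-2.5, -0.0, 1.3]
gripper_width: 85.6
```

```bash
python3 -c "
from h import *
to(-79,27,100)"
```

```text
t 5.85 fence-frame TCP [-86.7  23.  107. ] f [-2.5 -0.5  1.3] w 85.6 rot err [-0.007  0.003  0.001]
delta in goal-tool axes [-4.   7.   7.7] in present tool axes [-4.   7.   7.7]
```

Emit:
play_rows:
  series:
    - [-0.001,0,0.006,0,0,0,0.0854]
    - [-0.001,0,0.006,0,0,0,0.0854]
    - [0,0,0.006,0,0,0,0.0854]
    - [0,0.001,0.006,0,0,0,0.0854]

```text
clock: 6.25
position: [581.3, -63.1, 107.3]
ee_rot: [0.443, -0.545, 0.552, -0.45]
contact_force: [-1.1, -0.0, 0.8]
gripper_width: 85.5
```

```bash
python3 -c "
from h import *
to(-40,24,100)"
```

```text
t 6.25 fence-frame TCP [-57.2  25.7 107.3] f [-1.  -0.2  0.8] w 85.5 rot err [-0.014  0.003 -0.   ]
delta in goal-tool axes [ 1.7  7.3 17.2] in present tool axes [ 1.7  7.6 17.1]
```

Emit:
play_rows:
  series:
    - [0,0.002,0.005,-0.012,0,0,0.0854]
    - [0,0.002,0.005,0,0,0,0.0854]
    - [0,0.001,0.005,0,0,0,0.0854]
    - [0,0.001,0.004,0,0,0,0.0854]

```text
clock: 6.65
position: [603.0, -67.3, 99.8]
ee_rot: [0.446, -0.548, 0.549, -0.447]
contact_force: [-1.3, 0.6, -0.1]
gripper_width: 85.3
```

```bash
python3 -c "
from h import *
to(-20,24,100)"
```

```text
t 6.65 fence-frame TCP [-35.1  26.   99.8] f [-1.4  0.4 -0.1] w 85.3 rot err [-0.002  0.003 -0.   ]
delta in goal-tool axes [ 2.  -0.2 15.1] in present tool axes [ 2.1 -0.1 15. ]
```

Emit:
play_rows:
  series:
    - [0,0,0.0035,0,0,0,0.0854]
    - [0,0,0.0035,0,0,0,0.0854]
    - [0,0,0.003,0,0,0,0.0854]
    - [0,0,0.003,0,0,0,0.0854]

```text
clock: 7.05
position: [617.2, -70.2, 99.5]
ee_rot: [0.446, -0.548, 0.549, -0.447]
contact_force: [0.6, -0.0, -0.4]
gripper_width: 85.3
```

```bash
python3 -c "
from h import *
to(-16,26,98)"
```

```text
t 7.05 fence-frame TCP [-20.6  26.1  99.5] f [ 0.6  0.1 -0.4] w 85.3 rot err [-0.002  0.003 -0.   ]
delta in goal-tool axes [0.1 1.5 4.6] in present tool axes [0.1 1.6 4.6]
```

Contact force is gone, so the tile has likely come to rest against the fence. I'll press gently to confirm.

Emit:
play_rows:
  series:
    - [0,0,0.003,0,0,0,0.0854]
    - [0,0,0.003,0,0,0,0.0854]
    - [0,0,0.002,0,0,0,0.0854]

```text
clock: 7.35
position: [619.6, -71.0, 99.4]
ee_rot: [-0.449, 0.552, -0.546, 0.443]
contact_force: [-5.3, 2.8, 4.4]
gripper_width: 85.5
```

```bash
python3 -c "
from h import *
to(-60,26,99)"
```

```text
t 7.35 fence-frame TCP [-18.1  25.8  99.4] f [-5.8  1.7  4.4] w 85.5 rot err [0.012 0.001 0.001]
delta in goal-tool axes [ -0.2   0.4 -41.9] in present tool axes [ -0.2   0.9 -41.9]
```

Emit:
play_rows:
  series:
    - [0,0,-0.004,0.01,0,0,0.0854]
    - [0,0,-0.01,0,0,0,0.0854]
    - [0,0,-0.025,0,0,0,0.0854]
    - [0,0,-0.035,0,0,0,0.0854]
    - [0,0,-0.035,0,0,0,0.0854]
    - [0,0,-0.035,0,0,0,0.0854]
    - [0,0,-0.03,0,0,0,0.0854]
    - [0,0,-0.015,0,0,0,0.0854]
    - [0,0,0,0,0,0,0.0854]
    - [0,0,0,0,0,0,0.0854]

```text
clock: 8.35
position: [425.6, -31.9, 99.1]
ee_rot: [0.444, -0.546, 0.55, -0.449]
contact_force: [0.0, -0.1, 0.5]
gripper_width: 85.3
```

Run:
```python
from h import *
to(-200,26,5)
snap('wrist','w5'); snap('top','t5'); snap('scene','s5')
a=cv2.imread('pics/w5_raw.png'); b=cv2.imread('pics/t5_raw.png')[140:220,295:395]; c=cv2.imread('pics/s5_raw.png')[170:270,280:380]
z=lambda i,w,h:cv2.resize(i,(w,h),interpolation=cv2.INTER_CUBIC)
cv2.imwrite('pics/m5.png',np.vstack([z(a,640,400)[:300],np.hstack([z(b,375,300),z(c,265,300)[:,:265]])]))
```

```text
t 8.35 fence-frame TCP [-216.    24.2   99.1] f [ 0.  -0.1  0.5] w 85.3 rot err [-0.008  0.003 -0.002]
delta in goal-tool axes [-1.8 94.1 16. ] in present tool axes [-1.6 94.3 15.3]
```

View pics/m5.png

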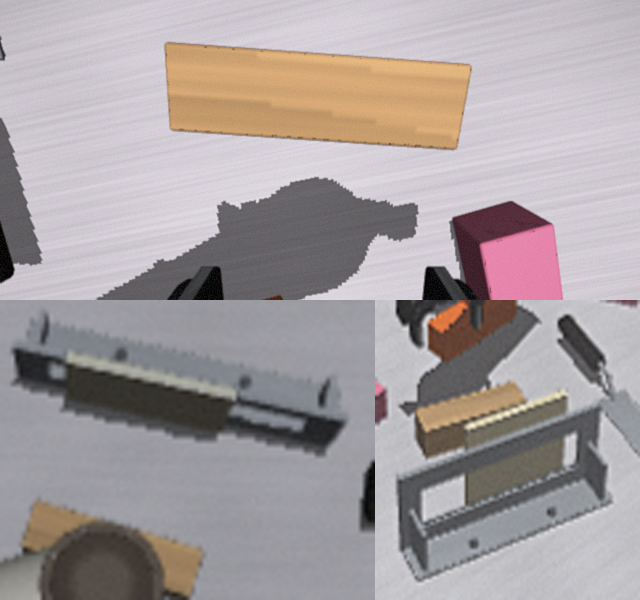

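The tile stands upright and flat on the fence. The block's top face has corners at (166,43), (471,65), (457,149) and (171,130) in the wrist view.

```bash
python3 -c "
from h import *
f=lambda p:F.inv().apply(p-O).round(1)
for u,v in((166,43),(471,65),(457,149),(171,130)): print('block',f(pz('w5',u,v,50)))
g=lambda x,y,z:f(pz('t5',295+x/3.75,140+(y-300)/3.75,z))
print('tile top',g(68,354,150),g(236,390,150),'foot',g(66,407,0),g(222,437,0),'fence top',g(14,349,120),g(345,420,120))
to(-194,26,7)"
```

```text
block [-114.9  103.8   50. ]
block [-125.1  -53.3   50. ]
block [-168.7  -51.2   50. ]
block [-158.6  106.9   50. ]
tile top [ -1.8  96.6 150. ] [ -0.4 -50.5 150. ] foot [-16.1  96.5   0. ] [-11.3 -53.    0. ] fence top [ -0.8 145.6 120. ] [   2.  -149.8  120. ]
t 8.5 fence-frame TCP [-215.4   24.2   98.8] f [ 0.3  0.3 -0.2] w 85.4 rot err [-0.008  0.002 -0.001]
delta in goal-tool axes [-1.8 91.8 21.4] in present tool axes [-1.6 91.9 20.7]
```

Emit:
play_rows:
  series:
    - [-0.001,0.02,0.006,-0.008,0,0,0.0854]
    - [0,0.025,0.006,0,0,0,0.0854]
    - [0,0.025,0.004,0,0,0,0.0854]
    - [0,0.016,0,0,0,0,0.0854]
    - [0,0.003,0,0,0,0,0.0854]
    - [0,0,0,0,0,0,0.0854]

```text
clock: 9.1
position: [450.9, -34.2, 6.7]
ee_rot: [0.443, -0.548, 0.55, -0.448]
contact_force: [-0.6, -0.4, 0.9]
gripper_width: 85.5
```

```bash
python3 -c "
from h import *
to(-172,26,7)"
```

```text
t 9.1 fence-frame TCP [-190.8   27.2    6.7] f [-0.5 -0.6  0.9] w 85.5 rot err [-0.006 -0.    -0.004]
delta in goal-tool axes [ 1.2 -0.3 18.8] in present tool axes [ 1.2 -0.2 18.8]
```

Emit:
play_rows:
  series:
    - [0,0,0.006,0,0,0,0.0854]
    - [0,0,0.006,0,0,0,0.0854]
    - [0,0,0.006,0,0,0,0.0854]
    - [0,0,0.008,0,0,0,0.0854]
    - [0,0,0.008,0,0,0,0.0854]
    - [0,0,0.008,0,0,0,0.0854]
    - [0,0,0.008,0,0,0,0.0854]

```text
clock: 9.8
position: [504.2, -45.3, 9.8]
ee_rot: [0.442, -0.548, 0.55, -0.449]
contact_force: [-1.8, 0.0, -0.0]
gripper_width: 85.4
```

```bash
python3 -c "
from h import *
to(-63,26,7)"
```

```text
t 9.8 fence-frame TCP [-136.4   27.3    9.8] f [-1.8 -0.3 -0. ] w 85.4 rot err [-0.008 -0.    -0.005]
delta in goal-tool axes [ 1.3  2.8 73.4] in present tool axes [ 1.3  3.4 73.3]
```

Emit:
play_rows:
  series:
    - [0,0.002,0.008,-0.005,0,-0.004,0.0854]
    - [0,0.001,0.008,0,0,0,0.0854]
    - [0,0,0.008,0,0,0,0.0854]
    - [0,0,0.008,0,0,0,0.0854]
    - [0,0,0.007,0,0,0,0.0854]
    - [0,0,0.005,0,0,0,0.0854]
    - [0,0,0.004,0,0,0,0.0854]

```text
clock: 10.5
position: [554.9, -56.4, 6.5]
ee_rot: [0.445, -0.549, 0.549, -0.446]
contact_force: [-2.0, 1.0, 2.8]
gripper_width: 85.7
```

```bash
python3 -c "
from h import *
to(-63,26,7)"
```

```text
t 10.5 fence-frame TCP [-84.4  26.8   6.5] f [-2.2  0.6  2.8] w 85.7 rot err [-0.001 -0.001  0.   ]
delta in goal-tool axes [ 0.8 -0.5 21.4] in present tool axes [ 0.8 -0.5 21.4]
```

Emit:
play_rows:
  series:
    - [0,0,0.004,0,0,0,0.0854]
    - [0,0,0.004,0,0,0,0.0854]
    - [0,0,0.004,0,0,0,0.0854]
    - [0,0,0.003,0,0,0,0.0854]
    - [0,0,0.003,0,0,0,0.0854]

```text
clock: 11.0
position: [573.7, -60.4, 6.5]
ee_rot: [0.446, -0.549, 0.549, -0.445]
contact_force: [-1.2, 0.8, 0.4]
gripper_width: 85.6
```

```bash
python3 -c "
from h import *
to(-63,26,7)"
```

```text
t 11.0 fence-frame TCP [-65.2  26.7   6.5] f [-1.3  0.5  0.4] w 85.6 rot err [-0.    -0.001  0.   ]
delta in goal-tool axes [ 0.7 -0.5  2.2] in present tool axes [ 0.7 -0.5  2.2]
```

Emit:
play_rows:
  series:
    - [0,0,0.002,0,0,0,0.0854]
    - [0,0,0.002,0,0,0,0.0854]
    - [0,0,0.002,0,0,0,0.0854]

```text
clock: 11.3
position: [575.9, -61.3, 6.1]
ee_rot: [-0.448, 0.551, -0.547, 0.443]
contact_force: [-7.1, 3.6, 5.5]
gripper_width: 85.8
```

```bash
python3 -c "
from h import *
to(-63,26,7)"
```

```text
t 11.3 fence-frame TCP [-62.9  26.4   6.1] f [-7.7  2.1  5.5] w 85.8 rot err [0.009 0.    0.002]
delta in goal-tool axes [ 0.4 -0.9 -0.1] in present tool axes [ 0.4 -0.9 -0.1]
```

Emit:
play_rows:
  series:
    - [0,0,0.004,0.005,0,0,0.0854]
    - [0,0,0.005,0.005,0,0,0.0854]
    - [0,0,0.005,0.005,0,0,0.0854]
    - [0,0,0.005,0,0,0,0.0854]

```text
clock: 11.7
position: [574.5, -62.6, 4.1]
ee_rot: [-0.456, 0.556, -0.541, 0.435]
contact_force: [-13.5, 7.1, 9.9]
gripper_width: 85.6
```

```bash
python3 -c "
from h import *
to(-63,26,7); print(read_state()['wrist_torque'])"
```

```text
t 11.7 fence-frame TCP [-63.9  24.7   4.1] f [-14.6   4.2   9.9] w 85.6 rot err [0.036 0.    0.01 ]
delta in goal-tool axes [-1.3 -2.9  0.9] in present tool axes [-1.2 -3.   0.8]
[1.8726746  3.34475286 0.14152876]
```

Emit:
play_rows:
  series:
    - [0,0,-0.004,0,0,0,0.0854]
    - [0,0,-0.006,0.01,0,0,0.0854]
    - [0,-0.005,-0.02,0.02,0,0.008,0.0854]
    - [0,-0.01,-0.03,0,0,0,0.0854]
    - [0,-0.03,-0.03,0,0,0,0.0854]
    - [0,-0.04,-0.03,0,0,0,0.0854]
    - [0,-0.03,-0.02,0,0,0,0.0854]
    - [0,0,0,0,0,0,0.0854]
    - [0,0,0,0,0,0,0.0854]

```text
clock: 12.6
position: [437.6, -32.6, 123.3]
ee_rot: [0.442, -0.545, 0.552, -0.451]
contact_force: [0.1, 0.3, -0.1]
gripper_width: 85.5
```

Run:
```python
from h import *
rep()
snap('wrist','w6'); snap('top','t6'); snap('scene','s6')
a=cv2.imread('pics/w6_raw.png'); b=cv2.imread('pics/t6_raw.png')[140:220,295:395]; c=cv2.imread('pics/s6_raw.png')[195:275,280:380]
z=lambda i,w,h:cv2.resize(i,(w,h),interpolation=cv2.INTER_CUBIC)
cv2.imwrite('pics/m6.png',np.vstack([z(a[:240],800,300),np.hstack([z(b,400,300),z(c,400,300)])]))
```

```text
t 12.6 fence-frame TCP [-204.1   26.   123.3] f [ 0.   0.3 -0.1] w 85.5 rot err [-0.015  0.002 -0.004]
```

View pics/m6.png

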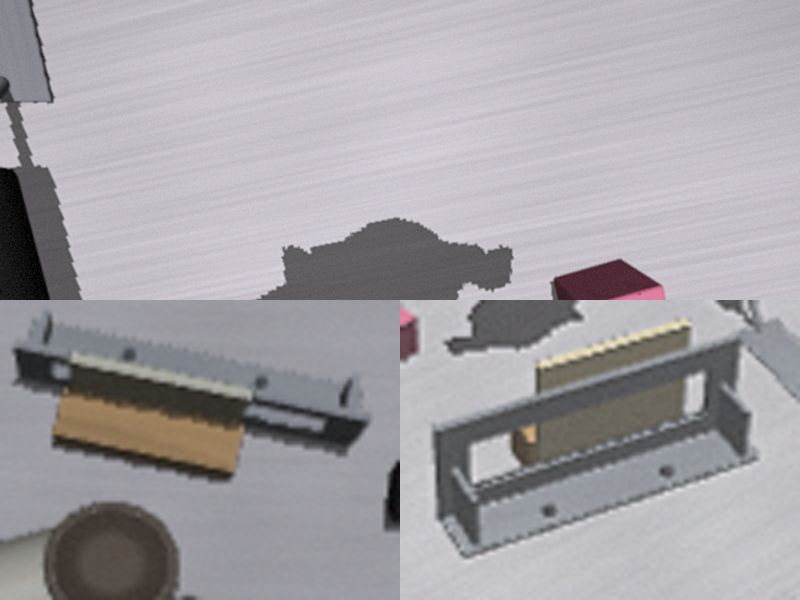

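The tile is upright on the fence. The block's long face lies along its foot, and no bench shows between them (top crop: block corners at (54,436), (236,470) and (65,391)). One number check, then I'll hand in.

```bash
python3 -c "
from h import *
g=lambda x,y,z:F.inv().apply(pz('t6',295+x/4,140+(y-300)/4,z)-O).round(1)
print('block near top',g(54,436,50),g(236,470,50),'far left',g(65,391,50),'tile top',g(72,355,150),g(251,391,150))
rep(); print(job_done())"
```

```text
block near top [-48.2 103.   50. ] [-42.2 -55.   50. ] far left [ -7.8 102.7  50. ] tile top [  0.2  97.5 150. ] [  3.5 -49.  150. ]
t 12.75 fence-frame TCP [-204.2   25.7  121.9] f [ 0.3 -0.7 -0.5] w 85.5 rot err [-0.011  0.001 -0.002]
the job is handed in; nothing more can be done
None
```

The tile now stands upright on its low edge, flat against the fence, and the block sits on its own underside against the tile's foot. I handed the job in at about 12.8 s with the robot clear of everything.

**How it went:**
- I slid the tile to the fence with both fingertips, then moved forward and up along the arc of its high edge until it stood.
- After a gentle press of about 6 N to confirm it was standing, I backed off.
- I then pushed the block's near long face square until it met the tile, and pressed it to about 15 N.

**Last checks:**
- **Pictures:** the tile is upright on the fence and no gap shows between the tile and the block. The nearby tools and blocks were where they had been; I did not measure them.
- **Contact:** the block stopped with the tool at -63 mm from the fence face. That is exactly where a 45 mm block against the standing tile should stop it.
- **Disagreement:** positions read from the top view put the block's near face at -48 and -42 mm. I expected about -55 mm. I think this is pixel and calibration error, because the tile's top edge reads out by a similar amount.
- **Squareness:** the same readings leave about 0.04 rad of block yaw relative to my estimate of the fence's direction, and the tile's top edge reads about 0.02 rad the same way. I can't rule out a small real yaw of the block.

**Snags on the way:**
- A fingertip briefly pressed on the block's top with 18 N.
- The first purely horizontal push stalled on friction at about 12 N.
- The highest force at the ends of moves was about 23 N.

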